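# Hang the objective bin on the keyed louvre rail

### The job

Pick up the black parts bin with its two microscope objectives in it, lift its hooked lip over the top louvre of the low panel and hang it there with the lip behind the louvre. Feel along the louvre, gently, until the notch in its hook drops over the locating key, so that the bin hangs fully home and level with the objectives still inside; then let go. Never force or drop the bin onto the panel, and leave the other things on the bench alone.

Things in the scene. Friction and masses are not known exactly. Their poses are not given: they have to be found in the camera images.
- bin: Open black plastic bin, about 0.24 to 0.42 kg empty, 90 mm deep (x), 120 wide (y), walls 70 high (front wall 45) and 3 thick, floor 4; stands upright on the bench. Origin: centre of underside; +x = back (hook side), z up. A web along x at y = 0 divides it; its top is the carry grip. A hook runs along the whole back top edge (see lip).
- grip (a point): TCP place on the bin's carry grip: bin frame (0, 0, 93 mm), axes as the bin's. The grip is a plate 10 mm thick (y), 60 mm long (x), reaching from the walls' top (70 mm) up to 110 mm; pinch it from above, fingers closing along y. A squeeze of 35 N holds it.
- lip (a point): Bin frame (50, 0, 66 mm), axes as the bin's: middle of the hook's 10 mm gap (x 45 to 55) at the bridge's underside. Bridge: z 66 to 70 mm, x 45 to 59, cut by a 16 mm wide notch at y = 0 that takes the key. Lip: x 55 to 59, turned down to z = 50, not notched. Fully home, this point is at rail's height, level with the key along the rail.
- panel: Low white panel with aluminium louvres, fixed to the bench, 200 mm wide (y), 176 high; faces -x, z up. Origin: underside, in the louvres' face plane (x = 0), mid width. Its foot plate, 8 mm high, reaches 30 mm in front. The lower louvre backs the hung bin. Contact force of bin on panel, key included, must stay below 30 N.
- rail (a point): Middle of the top edge of the upper louvre (the rail): panel frame (2.5, 0, 160 mm), axes as the panel's, y along the rail. The rail is an upright strip 5 mm thick (x 0 to 5), 180 long (y). White cheeks at both ends rise 16 mm above it and keep the 120 mm wide bin between them.
- slot (a point): Middle of the slot behind the rail into which the lip goes: panel frame (13, 0, 160 mm). Slot 16 mm wide (x 5 to 21), 31 deep, open above; the sheet behind it tops out at 150 mm. Let go, a hung bin slumps nose-down by about 0.06 rad as the hook's play is taken up.
- keyspan (a point): Panel frame (2.5, 0, 168 mm): mid of the span where the key may stand, at its top's height. Key: aluminium tab on the rail's top edge, 10 mm wide (y), 8 high, thick as the rail, rigid below 80 N. It stands within 25 mm of here along y, unmeasured: see or feel it. Elsewhere than over it the bin rests on it 8 mm too high; the notch clears it by 3 mm a side.
- objective_a: Steel microscope objective, 28 mm diameter, 38 mm tall, 60 g, standing in the bin's +y compartment. Origin: centre of its foot.
- objective_b: The same in the bin's -y compartment.
- bottle: White plastic bottle, 60 mm diameter, 150 mm tall; bystander. Origin: centre of its foot.
- cassette: White wafer cassette with dark wafers, 120 x 130 x 115 mm high; bystander. Origin: centre of its underside.
- driver: Screwdriver, 150 mm long, lying on the bench; bystander. Origin: underside of its middle.
Mind the look-alikes: they are no part of the job. Several things have the shape of the bin; the one meant has the colours described above.

How it is judged:
On the way, in this order (a step that is already met when the one before it is completed fails the run):
1. the bin is lifted clear of the bench (height (world z) of bin above 0.05 m), for 0.2 s.
2. the lip is hooked behind the rail, its bridge on or close above rail or key (z of lip in the frame of rail between -0.006 and 0.011 m and x of lip in the frame of rail between -0.008 and 0.008 m and y of lip in the frame of rail between -0.04 and 0.04 m), for 0.2 s.
At the end, for the whole second after the job is handed in: The bin hangs with its notch down over the key: lip at most 3 mm above (6 below) rail, within 8 mm of it across and 40 mm along the rail, bin tilt under 0.14 rad and along the rail to 0.09 rad, at rest, both objectives inside (z of lip in the frame of rail between -0.006 and 0.003 m and x of lip in the frame of rail between -0.008 and 0.008 m and y of lip in the frame of rail between -0.04 and 0.04 m and angle between bin's own z axis and vertical below 0.14 rad and angle between the y axis of bin and the y axis of panel, either way round below 0.09 rad and linear speed of bin below 0.02 m/s and z of objective_a in the frame of bin between -0.005 and 0.06 m and horizontal distance between each of objective_a, objective_b and bin below 0.075 m and z of objective_b in the frame of bin between -0.005 and 0.06 m); the robot touches nothing.
It fails at once if bin pressed, knocked or dropped on the panel with over 30 N (contact force between bin and panel above 30 N).
It fails at once if bottle moved more than 30 mm (distance of bottle from where it was at the start of the episode above 0.03 m).
It fails at once if cassette moved more than 30 mm (distance of cassette from where it was at the start of the episode above 0.03 m).
It fails at once if screwdriver moved more than 30 mm (distance of driver from where it was at the start of the episode above 0.03 m).
It also fails if it takes over 61 s, if anything falls off the work surface, if the arm or the gripper's body presses on something with over 40 N, if the wrist force passes 120 N, or if a joint passes its speed limit or range.

### The arm

A 6-joint arm with a two-finger parallel gripper is mounted at the origin on the work surface. World frame = base frame: x ahead of the robot, y to its left, z up, the work surface at z = 0. Lengths are in m, angles in rad, forces in N, time in s.
With the tool pointing down it reaches from about 0.325 to 0.85 m from the base axis. Payload 4.4 kg.
Tool frame: the origin (TCP) lies between the finger pads, 19 mm behind the fingertips; this is the grasp point; z points along the fingers, y is the line along which they close (so a half turn about z gives the same grasp; the last joint's range is limited). The gripper opens to 94 mm and grips with 3 to 60 N. Pads are 16 mm wide; open, the fingers measure 119 mm over their backs; the gripper's body (75 mm by 177 mm) begins 78 mm behind the grasp point.
Start: joints at [0.978, 0.207, 1.542, -0, 1.393, -0.15], TCP at [0.246, 0.52, 0.224] pointing down, gripper open.
Joint ranges: [-2.73, 2.73], [-0.86, 2.22], [0.23, 2.46], [-1.11, 4.25], [0.08, 2.63], [-2.82, 2.82]. Speed limits (rad/s): [2.79, 2.79, 3.14, 3.14, 3.14, 3.14].

### API

Orientations are given as a unit quaternion [w, x, y, z].
In Python, from bench import ctrl gives the robot as it stands.
- The arm moves only by the shell command python3 -m pendant 'ROWS' [OPENING] [FORCE]. ROWS is JSON, a list of rows, each a list of 6 numbers: the shift along the world's x, y, z in m, then the turn, a rotation vector about the world's x, y, z in rad. A call has 1 to 10 rows; each row is the pose to reach, as a shift and turn from the pose commanded when the call began; what a row does not reach only later rows make up. A row lasts 1/10 s, in which the tool goes at most 50 mm and 8.59 degrees, less where a joint would pass 70% of its speed; a pose out of reach is approached as far as the arm can. A call with a gripper value outside its range is refused whole. OPENING is the finger opening in m, from 0 to 0.094, set as the call begins (- or left out, the last holds). The fingers move at their own pace and stop on an object; FORCE is the grip in N (left out, the last holds). Time passes only in rows, so rows that repeat a pose let the fingers close. It gives the time, the measured TCP pose, the force, the opening and the grip force at its end, in the units of the state.
- ctrl.get_state(): the state, without advancing time (a new reading comes with each control period).
- ctrl.read_camera(name): name is "scene" or "top" or "wrist"; returns a dict with "image" (400x640x3 uint8, red, green, blue), "depth" (400x640 float32, m along the optical axis (not along the pixel's ray), 0 where there is no reading), "camera_matrix" (3x3 intrinsics, pixels), "k1" (the pictures are not rectified: a ray, as slopes to the right and down, at radius r is drawn at 1 + k1 r^2 times it, then the intrinsics apply), "rvec" (rotation vector, rad) and "tvec" (3), from world to camera coordinates, as OpenCV has them. Camera axes: x right, y down, z forward; pixel columns grow to the right and rows downward; lengths in m; the calibration is good to about 2 mm. A picture is of the moment at which its call begins.
- ctrl.close_job(): hands the job in; it is judged then, once.
Trained networks look in the newest picture that a camera, given by its name, has taken for a name from the list of things; names that differ only in an ending like _2 or _b are one class to them, and where a whole thing is asked for, a point or a joint stands for the part that bears it (a point fixed in the world has none). Each returns a list of dicts, best first, with "confidence" (0 to 1); they miss things now and then, are a little off and sometimes report something else, mostly with a low value. They report only what shows in the picture. A call takes as long as a camera call. They do not tell look-alikes from the thing itself.
- ctrl.trace(name, camera): "mask" (400x640 bool, what is visible of it) and "bbox" ([left, top, right, bottom] in pixels, round what is visible of it).
The state is a dict: "clock": time; "q": joint angles; "qvel": joint speeds; "joint_efforts": joint torques, N m; "position": TCP position; "tool_rot": TCP orientation; "wrist_force": force on the tool from outside, world axes, zero at the start; "moment": the same for the moment, N m; "width": finger opening in m; "grasp_force": force on a finger pad.
Only numpy, scipy, OpenCV 4.12 (cv2) and the standard library are available. Lean on these libraries where they do the work, as an engineer would, in place of code of your own. Each camera call takes 0.05 s, during which the arm holds its last target. There are 200 camera calls.

## Working session

There is one attempt and no reset: what is moved stays moved. The work goes in short steps, Python scripts to look and compute and a shell command to move; the robot and the scene stay as the last step left them, time stands still between calls to the robot, and variables do not carry over. Pictures are saved under pics/ and viewed, at most 10 in all, crops included, and the job is handed in when it is done.

```bash
ls; mkdir -p pics; cat > h.py <<'E'
import numpy as np, cv2
from bench import ctrl
def world(c, mask=None):
    """world points HxWx3 from depth image"""
    K=c["camera_matrix"]; k1=c["k1"]; d=c["depth"]; h,w=d.shape
    u,v=np.meshgrid(np.arange(w),np.arange(h))
    xd=(u-K[0][2])/K[0][0]; yd=(v-K[1][2])/K[1][1]
    x,y=xd.copy(),yd.copy()
    for _ in range(8):
        f=1+k1*(x*x+y*y); x=xd/f; y=yd/f
    R=cv2.Rodrigues(np.array(c["rvec"],float))[0]; t=np.array(c["tvec"],float).ravel()
    P=np.stack([x*d,y*d,d],-1)
    W=(P-t)@R
    W[d<=0]=np.nan
    return W
def save(c,n,crop=None,s=1):
    im=c["image"][...,::-1]
    if crop: im=im[crop[1]:crop[3],crop[0]:crop[2]]
    cv2.imwrite("pics/"+n,cv2.resize(im,None,fx=s,fy=s,interpolation=cv2.INTER_CUBIC))
E
python3 - <<'E'
from h import *
for n in ("scene","top"):
    c=ctrl.read_camera(n); W=world(c); save(c,n+"0.png"); np.savez(n+"0.npz",W=W,im=c["image"])
    for t in ("bin","grip","panel","bottle","cassette","driver","objective_a"):
        for r in ctrl.trace(t,n):
            m=r["mask"]; p=W[m]; 
            print(n,t,round(r["confidence"],2),r["bbox"],np.nanmedian(p,0).round(3),np.nanpercentile(p,[2],0).round(3),np.nanpercentile(p,[98],0).round(3),c["image"][m].mean(0).round())
print(ctrl.get_state())
E
```

```text
pics
scene bin 0.69 [194.7, 131.6, 237.3, 167.5] [ 0.558 -0.453  0.053] [[ 0.502 -0.52   0.002]] [[ 0.605 -0.395  0.109]] [ 19.  52. 115.]
scene bin 0.67 [285.4, 169.3, 327.5, 214.4] [ 0.53  -0.063  0.042] [[ 0.461 -0.12  -0.001]] [[ 0.592 -0.008  0.108]] [ 22.  58. 129.]
scene bin 0.65 [241.6, 149.6, 280.8, 189.8] [ 0.536 -0.257  0.041] [[ 0.438 -0.328 -0.003]] [[ 0.586 -0.196  0.109]] [24. 29. 29.]
scene grip 0.66 [243.4, 150.4, 278.2, 188.8] [ 0.537 -0.257  0.044] [[ 0.464 -0.328 -0.002]] [[ 0.586 -0.196  0.109]] [22. 25. 26.]
scene grip 0.62 [281.8, 169.3, 330.1, 215.1] [ 0.531 -0.064  0.041] [[ 0.459 -0.128 -0.002]] [[ 0.592 -0.008  0.109]] [ 22.  59. 128.]
scene grip 0.59 [194.7, 133.8, 236.9, 167.6] [ 0.555 -0.453  0.051] [[ 0.46  -0.53  -0.002]] [[ 0.604 -0.396  0.109]] [ 19.  53. 114.]
scene panel 0.71 [307.0, 203.2, 383.5, 273.6] [0.637 0.161 0.059] [[0.589 0.066 0.001]] [[0.705 0.257 0.167]] [172. 173. 170.]
scene bottle 0.93 [211.4, 183.0, 233.9, 221.9] [ 0.753 -0.239  0.087] [[ 0.68  -0.294  0.   ]] [[ 0.773 -0.222  0.152]] [136. 133. 130.]
scene bottle 0.67 [400.0, 195.
[... 2599 characters left out ...]
191. 190. 193.]
{'clock': 0.8, 'q': array([ 9.77501132e-01,  2.06556665e-01,  1.54145655e+00,  8.55257869e-06,
        1.39348139e+00, -1.50501060e-01]), 'qvel': array([ 0.00053596, -0.00122653, -0.0009435 ,  0.00170688, -0.00027153,
        0.00041569]), 'joint_efforts': array([ 2.50922503e-04, -3.70833170e+01, -2.81744260e+01,  7.00689456e-02,
        2.73178099e-02, -1.37084447e-05]), 'position': array([0.24639448, 0.51956914, 0.22429196]), 'tool_rot': array([1.38935405e-05, 2.19593540e-01, 9.75591449e-01, 4.72035759e-05]), 'wrist_force': array([0.12322116, 0.75487781, 0.89388154]), 'moment': array([ 0.03117893, -0.00587678, -0.00523471]), 'grasp_force': 0.0, 'width': 0.09372748949438445}
```

```bash
python3 -c "
import cv2,numpy as np
a=cv2.imread('pics/scene0.png');b=cv2.imread('pics/top0.png')
print(a.shape)"
```

```text
(400, 640, 3)
```

View pics/scene0.png

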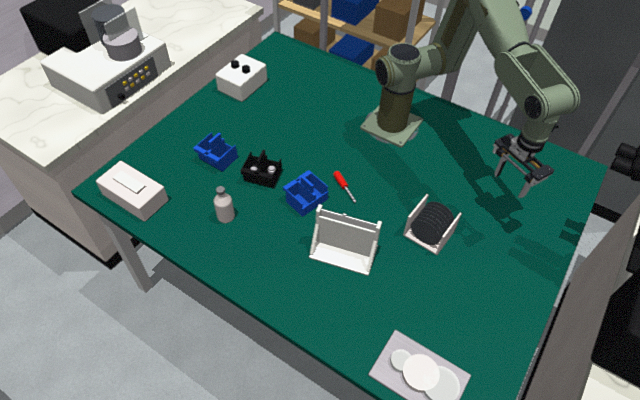

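View pics/top0.png

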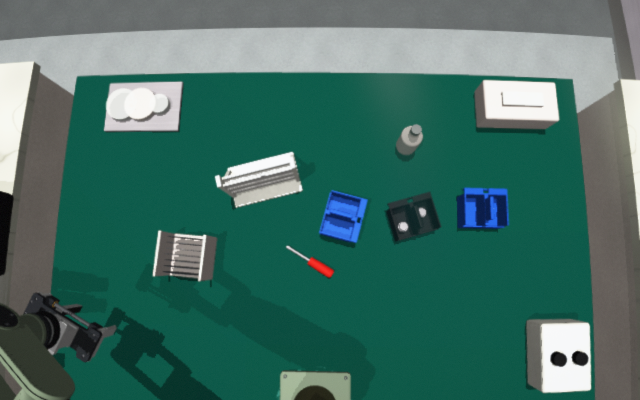

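The top view shows three bin shapes: blue at (343,217), black at (414,217) holding two objectives at (403,227) and (422,212), and blue at (484,208). I choose the black one. The panel is at (260,180) with its foot plate towards the robot, the driver at (310,262), the bottle at (409,140) and the cassette at (185,257).

```bash
cat > fit.py <<'E'
from h import *
from scipy.optimize import least_squares
for n in ("top","scene"):
    D=np.load(n+"0.npz"); W=D["W"].reshape(-1,3); im=D["im"].reshape(-1,3)
    x,y,z=W.T
    reg=(x>.44)&(x<.61)&(y>-.345)&(y<-.18)
    g=reg&(z>.085)&(z<.115); t=reg&(z>.062)&(z<.075)
    def pca(p):
        (cx,cy),(w,h),a=cv2.minAreaRect(p.astype(np.float32)); 
        e,v=np.linalg.eigh(np.cov(p.T)); return p.mean(0).round(4),(cx,cy),(w,h),a,np.degrees(np.arctan2(v[1,-1],v[0,-1]))
    print(n,"grip",g.sum(),pca(W[g][:,:2]),np.percentile(z[g],[50,95])); print(" rim",t.sum(),pca(W[t][:,:2]))
    P=(x>.53)&(x<.75)&(y>.03)&(y<.28)
    for lo,hi in((.145,.156),(.156,.164),(.164,.171),(.172,.18)):
        s=P&(z>lo)&(z<hi); print(" panel",lo,s.sum(),pca(W[s][:,:2]) if s.sum()>4 else "")
E
python3 fit.py
python3 -c "
import cv2
b=cv2.imread('pics/top0.png')
A=cv2.resize(b[180:250,370:455],None,fx=6,fy=6,interpolation=2);B=cv2.resize(b[140:215,205:310],None,fx=6,fy=6,interpolation=2)
cv2.imwrite('pics/binc.png',A)
cv2.imwrite('pics/panc.png',B)"
```

```text
top grip 139 (array([ 0.5182, -0.2636]), (0.5188652873039246, -0.264980673789978), (0.05967772752046585, 0.011493707075715065), 18.200986862182617, np.float64(-163.12782007821008)) [0.1082249  0.11286767]
 rim 432 (array([ 0.549 , -0.2563]), (0.5279324054718018, -0.26275914907455444), (0.10150472074747086, 0.12288280576467514), 16.38797378540039, np.float64(105.23999970855611))
 panel 0.145 258 (array([0.6203, 0.1584]), (0.6178722977638245, 0.15348148345947266), (0.029537992551922798, 0.19969095289707184), 14.973687171936035, np.float64(104.52557058085858))
 panel 0.156 163 (array([0.6073, 0.1545]), (0.6172406673431396, 0.15396985411643982), (0.027871321886777878, 0.19780854880809784), 15.007115364074707, np.float64(104.39397272773336))
 panel 0.164 26 (array([0.6026, 0.1855]), (0.6131373047828674, 0.15314118564128876), (0.029007485136389732, 0.20040155947208405), 11.966980934143066, np.float64(102.57190090759484))
 panel 0.172 91 (array([0.6153, 0.1613]), (0.6178099513053894, 0.15485700964927673), (0.029068127274513245, 0.20220547914505005), 15.028246879577637, np.float64(104.697228
[... 412 characters left out ...]
y([0.6211, 0.1572]), (0.6209041476249695, 0.15689250826835632), (0.03344549611210823, 0.198271706700325), 16.904895782470703, np.float64(104.43793019517945))
 panel 0.156 107 (array([0.6121, 0.1535]), (0.6207424402236938, 0.15782880783081055), (0.03208591043949127, 0.1967422068119049), 14.332815170288086, np.float64(105.39112463440078))
 panel 0.164 32 (array([0.6229, 0.1483]), (0.6185964345932007, 0.15480726957321167), (0.03151265159249306, 0.20114682614803314), 15.166993141174316, np.float64(103.10551993481471))
 panel 0.172 46 (array([0.6185, 0.1552]), (0.6193110346794128, 0.15486401319503784), (0.031011806800961494, 0.1999223530292511), 14.111618041992188, np.float64(105.14858609062836))
```

View pics/binc.png

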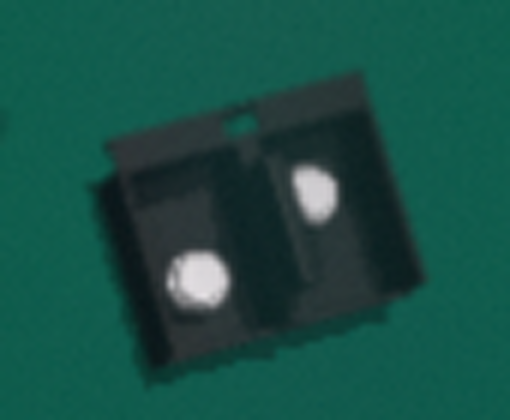

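View pics/panc.png

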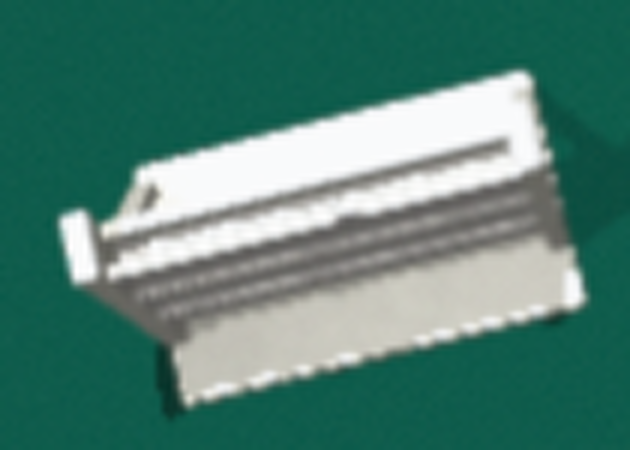

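The crop shows the black bin with an objective at each side of the web. Its notched hook is on the far (+x) side and its yaw is about 16°. The panel crop shows the rail running from (105,272) to (545,170), at about 15° yaw, with a faint dark spot near (348,215). Next I look at the rail with the wrist camera on the way to the bin.

```bash
python3 -m pendant '[[0.028,-0.034,0.02,0,0,-0.14],[0.056,-0.068,0.04,0,0,-0.28],[0.084,-0.102,0.06,0,0,-0.42],[0.112,-0.136,0.08,0,0,-0.56],[0.14,-0.17,0.1,0,0,-0.7],[0.168,-0.204,0.12,0,0,-0.84],[0.196,-0.238,0.14,0,0,-0.98],[0.224,-0.272,0.16,0,0,-1.12],[0.252,-0.306,0.18,0,0,-1.26],[0.28,-0.34,0.18,0,0,-1.4]]' 0.07
python3 -m pendant '[[0.02,-0.005,0,0,0,-0.14],[0.02,-0.01,0,0,0,-0.28],[0.02,-0.01,0,0,0,-0.42],[0.02,-0.01,0,0,0,-0.56],[0.02,-0.01,0,0,0,-0.7],[0.02,-0.01,0,0,0,-0.84],[0.02,-0.01,0,0,0,-1.0],[0.02,-0.01,0,0,0,-1.017],[0.02,-0.01,0,0,0,-1.017]]'
python3 - <<'E'
from h import *
c=ctrl.read_camera("wrist"); W=world(c); save(c,"wr1.png"); np.savez("wr1.npz",W=W,im=c["image"])
print(ctrl.get_state()["position"],ctrl.get_state()["q"])
x,y,z=W.reshape(-1,3).T
for lo,hi in((.145,.155),(.157,.163),(.165,.171),(.173,.18)):
    s=(z>lo)&(z<hi)&(x>.5)&(x<.75)&(y>0)&(y<.3)
    p=W.reshape(-1,3)[s]
    if s.sum()>4: print(lo,s.sum(),p.mean(0),cv2.minAreaRect(p[:,:2].astype(np.float32)))
E
```

```text
clock: 1.8
position: [0.5285, 0.1782, 0.4084]
tool_rot: [0.002, 0.798, 0.602, 0.003]
wrist_force: [-0.0, 1.0, 1.1]
width: 0.0699
grasp_force: 0.0
clock: 2.7
position: [0.5464, 0.1695, 0.4042]
tool_rot: [-0.0, 0.99, 0.142, -0.0]
wrist_force: [-0.7, 0.8, -0.6]
width: 0.0698
grasp_force: 0.0
[0.546359   0.16952631 0.40423816] [1.49595171e-01 1.26040497e-01 1.27199677e+00 1.50511187e-05
 1.74359512e+00 1.43620246e+00]
0.145 568 [0.62283319 0.15767943 0.14996046] ((0.6149725914001465, 0.15469416975975037), (0.02713467925786972, 0.18018430471420288), 14.957706451416016)
0.157 511 [0.60634086 0.15167486 0.15985477] ((0.6138188242912292, 0.15440593659877777), (0.026712216436862946, 0.18032725155353546), 14.691655158996582)
0.165 76 [0.61556346 0.13751685 0.16834395] ((0.614093005657196, 0.15454304218292236), (0.02638334222137928, 0.18043489754199982), 14.729207992553711)
0.173 352 [0.61423467 0.15434087 0.17600175] ((0.6143010854721069, 0.15464302897453308), (0.02725381590425968, 0.19974324107170105), 15.124030113220215)
```

View pics/wr1.png

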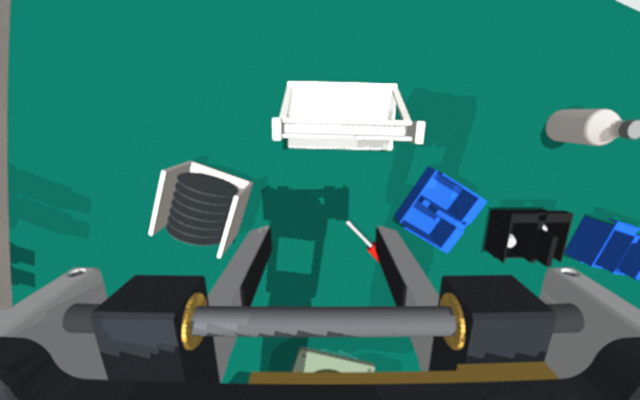

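The wrist view shows the panel at (345,120), with rail, slot and cheeks at (277,128) and (420,132). The black bin is at (527,235), with an objective in each compartment. I'll get the key from the depth points above the rail in panel axes.

```bash
python3 - <<'E'
from h import *
D=np.load("wr1.npz");W=D["W"].reshape(-1,3);W=W[np.isfinite(W[:,2])]
a=np.radians(14.85);c0=np.array([.6142,.1546])
R=np.array([[np.cos(a),np.sin(a)],[-np.sin(a),np.cos(a)]])
L=np.c_[(W[:,:2]-c0)@R.T,W[:,2]]
s=(abs(L[:,0])<.025)&(abs(L[:,1])<.105)
L=L[s]
def rep(n,m): 
    p=L[m]; print(n,m.sum(),p.min(0).round(4),p.max(0).round(4),np.median(p,0).round(4))
rep("rail",(L[:,2]>.156)&(L[:,2]<.1635)&(abs(L[:,1])<.085)&(L[:,0]<0))
rep("cheek",(L[:,2]>.174))
k=(L[:,2]>.1645)&(L[:,2]<.172)&(abs(L[:,1])<.08); rep("key?",k)
for r in L[k]: print(r.round(4),end=" ")
D2=np.load("wr1.npz")
im=D2["im"][105:150,265:430][...,::-1]; cv2.imwrite("pics/rail.png",cv2.resize(im,None,fx=4.8,fy=4.8,interpolation=2))
# bin from wrist too
x,y,z=W.T
reg=(x>.44)&(x<.61)&(y>-.345)&(y<-.18)
for lo,hi in((.09,.113),(.066,.072)):
    m=reg&(z>lo)&(z<hi)
    if m.sum()>5: print("\nbin",lo,m.sum(),cv2.minAreaRect(W[m][:,:2].astype(np.float32)))
E
```

```text
rail 445 [-0.0121 -0.085   0.1572] [-0.0064  0.0844  0.1626] [-0.0092  0.0031  0.1598]
cheek 346 [-0.014  -0.0998  0.1741] [0.0133 0.0998 0.1782] [0.0002 0.09   0.176 ]
key? 26 [-0.0119 -0.0198  0.1655] [-0.0077 -0.0099  0.169 ] [-0.0092 -0.0153  0.1678]
[-0.008  -0.01    0.1673] [-0.008  -0.0115  0.1663] [-0.0078 -0.0126  0.1684] [-0.0078 -0.0139  0.1684] [-0.0077 -0.0152  0.169 ] [-0.0078 -0.0167  0.1676] [-0.0077 -0.0181  0.1677] [-0.0077 -0.0194  0.1677] [-0.0092 -0.0099  0.1685] [-0.0092 -0.0113  0.1687] [-0.0092 -0.0127  0.1679] [-0.0092 -0.0142  0.167 ] [-0.0091 -0.0154  0.1683] [-0.009  -0.0167  0.1685] [-0.0091 -0.0183  0.1663] [-0.0092 -0.0198  0.1655] [-0.0106 -0.0101  0.1676] [-0.0105 -0.0114  0.1679] [-0.0105 -0.0128  0.1677] [-0.0104 -0.0141  0.1684] [-0.0105 -0.0157  0.1666] [-0.0103 -0.0167  0.1688] [-0.0104 -0.0183  0.1672] [-0.0118 -0.0156  0.1678] [-0.0119 -0.0171  0.1662] [-0.0117 -0.0182  0.1684] 
bin 0.09 429 ((0.5162475109100342, -0.26347076892852783), (0.05973285064101219, 0.012204079888761044), 15.941268920898438)

bin 0.066 913 ((0.5235278606414795, -0.26167941093444824), (0.10163497179746628, 0.12405306845903397), 16.667097091674805)
```

View pics/rail.png

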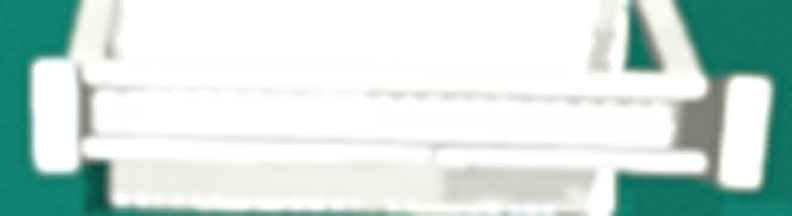

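The key is clear in depth: in panel axes it spans y = −20 to −10 mm at a height of 168 mm. The crop agrees, with a break in the rail at about (440,155). The bin grip is at (0.517, −0.2635) with yaw 16.2°, and the grip plate and rim fits agree. Going to grasp it.

```bash
python3 -m pendant '[[-0.003,-0.043,-0.018,0,0,0],[-0.006,-0.087,-0.037,0,0,0],[-0.009,-0.13,-0.055,0,0,0],[-0.012,-0.173,-0.074,0,0,0],[-0.015,-0.217,-0.092,0,0,0],[-0.018,-0.26,-0.11,0,0,0],[-0.021,-0.303,-0.129,0,0,0],[-0.024,-0.346,-0.147,0,0,0],[-0.027,-0.39,-0.166,0,0,0],[-0.0294,-0.433,-0.184,0,0,0]]' 0.05
python3 -m pendant '[[0,0,0,0,0,0],[0,0,-0.02,0,0,0],[0,0,-0.04,0,0,0],[0,0,-0.06,0,0,0],[0,0,-0.08,0,0,0],[0,0,-0.1,0,0,0],[0,0,-0.12,0,0,0],[0,0,-0.127,0,0,0],[0,0,-0.127,0,0,0],[0,0,-0.127,0,0,0]]'
python3 -m pendant '[[0,0,0,0,0,0],[0,0,0,0,0,0],[0,0,0,0,0,0],[0,0,0,0,0,0],[0,0,0,0,0,0],[0,0,0,0,0,0],[0,0,0,0,0,0],[0,0,0,0,0,0]]' 0.0 40
```

```text
clock: 3.75
position: [0.5166, -0.2652, 0.2196]
tool_rot: [0.0, 0.99, 0.141, 0.0]
wrist_force: [0.3, 0.2, 0.7]
width: 0.0503
grasp_force: 0.0
clock: 4.75
position: [0.5178, -0.2635, 0.0943]
tool_rot: [0.001, 0.99, 0.141, 0.001]
wrist_force: [-0.7, 0.7, 0.5]
width: 0.0499
grasp_force: 0.0
clock: 5.55
position: [0.5171, -0.2639, 0.0935]
tool_rot: [0.0, 0.99, 0.14, 0.0]
wrist_force: [-0.5, -1.6, 0.9]
width: 0.01
grasp_force: 40.0
```

```bash
python3 -m pendant '[[0,0,0.008,0,0,0],[0,0,0.02,0,0,0],[0,0,0.04,0,0,0],[0,0,0.065,0,0,0],[0,0,0.09,0,0,0],[0,0,0.115,0,0,0],[0,0,0.14,0,0,0],[0,0,0.158,0,0,0],[0,0,0.167,0,0,0],[0,0,0.17,0,0,0]]'
python3 -m pendant '[[0,0.005,0,0,0,0],[0,0.015,0,0,0,0],[0,0.03,0,0,0,0],[0,0.05,0,0,0,0],[0,0.075,0,0,0,0],[0,0.1,0,0,0,0],[0,0.125,0,0,0,0],[0.002,0.15,0,0,0,0],[0.004,0.175,0,0,0,-0.002],[0.008,0.2,0,0,0,-0.004]]'
python3 -m pendant '[[0.004,0.025,0,0,0,-0.003],[0.008,0.05,0,0,0,-0.006],[0.012,0.075,0,0,0,-0.009],[0.016,0.1,0,0,0,-0.012],[0.02,0.125,0,0,0,-0.015],[0.025,0.15,0,0,0,-0.018],[0.03,0.168,0,0,0,-0.02],[0.034,0.18,0,0,0,-0.02],[0.036,0.187,0,0,0,-0.02],[0.036,0.1885,0,0,0,-0.02]]'
python3 -m pendant '[[0,0,0,0,0,0],[0,0,0,0,0,0],[0,0,0,0,0,0]]'
python3 - <<'E'
from h import *
for n in("wrist","top","scene"):
    c=ctrl.read_camera(n); W=world(c); np.savez(n+"2.npz",W=W,im=c["image"])
    save(c,n+"2.png")
    x,y,z=W.reshape(-1,3).T
    m=(x>.5)&(x<.63)&(y>.03)&(y<.22)&(z>.228)&(z<.245)
    if m.sum()>5: print(n,m.sum(),cv2.minAreaRect(W.reshape(-1,3)[m][:,:2].astype(np.float32)),np.median(z[m]))
s=ctrl.get_state();print(s["position"],s["wrist_force"],s["moment"],s["tool_rot"])
E
```

```text
clock: 6.55
position: [0.5173, -0.2635, 0.2646]
tool_rot: [0.001, 0.99, 0.141, 0.001]
wrist_force: [-0.3, 0.6, -3.5]
width: 0.0101
grasp_force: 40.0
clock: 7.55
position: [0.5239, -0.0609, 0.2624]
tool_rot: [-0.001, 0.99, 0.139, -0.001]
wrist_force: [0.3, 0.1, -3.1]
width: 0.0095
grasp_force: 40.0
clock: 8.55
position: [0.5606, 0.1258, 0.2628]
tool_rot: [0.0, 0.992, 0.129, -0.0]
wrist_force: [-0.2, 0.2, -4.5]
width: 0.0098
grasp_force: 40.0
clock: 8.85
position: [0.5609, 0.1243, 0.2633]
tool_rot: [0.0, 0.992, 0.128, -0.0]
wrist_force: [0.6, -0.6, -3.2]
width: 0.0096
grasp_force: 40.0
wrist 7133 ((0.5704569816589355, 0.12694013118743896), (0.09608013182878494, 0.1206686943769455), 14.772531509399414) 0.23965080031284852
top 187 ((0.5686099529266357, 0.1250954568386078), (0.09656253457069397, 0.1212967038154602), 15.295546531677246) 0.23885216949874863
scene 341 ((0.5731201171875, 0.12674690783023834), (0.10743743181228638, 0.12076620757579803), 14.773089408874512) 0.23768987228580005
[0.56099545 0.12453739 0.26331908] [ 1.1666742  -0.91870306 -3.40181259] [-0.02437326  0.17053189 -0.02111703] [3.96476387e-05 9.91755689e-01 1.28143085e-01 3.87911765e-05]
```

View pics/wrist2.png

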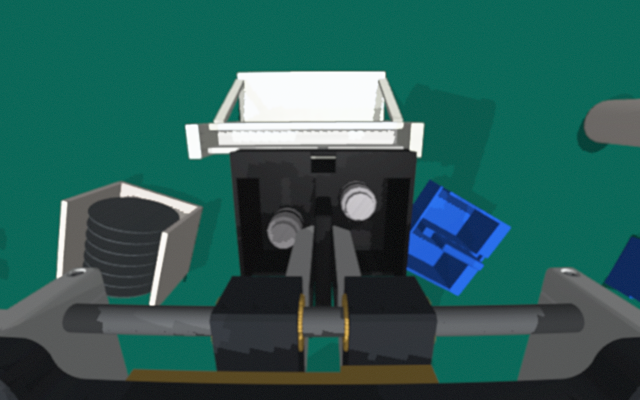

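The wrist view shows the bin held level at (323,215), both objectives inside at (286,228) and (358,202). The notch is at (323,163), and the panel's rail and slot are beyond at y≈137. Next I measure the lip against the rail in this one picture.

```bash
cat > m2.py <<'E'
from h import *
a=np.radians(14.85);c0=np.array([.6142,.1546]);R=np.array([[np.cos(a),np.sin(a)],[-np.sin(a),np.cos(a)]])
W=np.load("wrist2.npz")["W"]; L=np.dstack([(W[...,:2]-c0)@R.T,W[...,2:]]).reshape(-1,3)
L=L[np.isfinite(L[:,2])]; x,y,z=L.T
print("tcp panelframe",R@(np.array([.5608,.1249])-c0))
q=lambda v:np.percentile(v,[0.5,2,50,98,99.5]).round(4)
m=(z>.232)&(z<.243)&(abs(y)<.12)&(x>-.13)&(x<.04); print("rim",m.sum(),q(x[m]),q(y[m]),q(z[m]))
h=m&(x>-.02-.0)&(x<.02); print("hook",q(x[h]),q(y[h]),q(z[h]))
# tilt of rim along y: z of hook at ends
for lo,hi in((-.075,-.045),(-.045,-.02),(0,.03),(.03,.06)): 
    k=m&(y>lo)&(y<hi)&(x>-.015); k.any() and print(lo,np.median(z[k]).round(4),k.sum())
# notch: hook rows lacking top points: histogram in y at mid bridge
e=np.percentile(x[h],99.5); b=h&(x>e-.013)&(x<e-.005)
hist,_=np.histogram(y[b],np.arange(-.08,.05,.004)); print(hist)
for n,lo,hi in(("cheek",.174,.179),("rail",.157,.163),("key",.1645,.171)):
    k=(z>lo)&(z<hi)&(abs(y)<(.105 if n=="cheek" else .08))&(abs(x)<.02)
    if n!="cheek":k&=x<0
    k.sum()>3 and print(n,k.sum(),q(x[k]),q(y[k]))
E
python3 m2.py
```

```text
tcp panelframe [-0.05922824 -0.01502217]
rim 6654 [-0.0903 -0.085  -0.0134 -0.0017 -0.0015] [-0.0753 -0.0747 -0.0156  0.0437  0.0442] [0.2324 0.2334 0.2397 0.2411 0.2415]
hook [-0.0194 -0.0187 -0.0099 -0.0016 -0.0015] [-0.0751 -0.0732 -0.0157  0.0421  0.0437] [0.2338 0.2345 0.2398 0.2411 0.2414]
-0.075 0.2398 1019
-0.045 0.2397 776
0 0.2399 1019
0.03 0.2398 484
[ 0 68 72 74 75 72 74 75 78 71 76 70 74 83 14  0  0  0 72 72 73 78 76 78
 77 77 75 75 82 74 78  6]
cheek 781 [-0.0158 -0.0155  0.0009  0.0132  0.0133] [-0.0998 -0.0994  0.0901  0.0998  0.1003]
rail 301 [-0.0117 -0.0115 -0.0075 -0.0067 -0.0067] [-0.079  -0.0767  0.008   0.0787  0.0796]
key 6 [-0.007  -0.007  -0.007  -0.0069 -0.0069] [-0.0183 -0.0183 -0.0143 -0.0113 -0.0113]
```

Relative to the rail, the lip gap is 1 mm short in x and the notch is 0.7 mm off in y, so I correct by (+0.8, +0.9) mm in world axes. Then I descend gently.

```bash
python3 -m pendant '[[0.0008,0.0009,-0.006,0,0,0],[0.0008,0.0009,-0.016,0,0,0],[0.0008,0.0009,-0.026,0,0,0],[0.0008,0.0009,-0.036,0,0,0],[0.0008,0.0009,-0.046,0,0,0],[0.0008,0.0009,-0.054,0,0,0],[0.0008,0.0009,-0.06,0,0,0],[0.0008,0.0009,-0.063,0,0,0],[0.0008,0.0009,-0.063,0,0,0],[0.0008,0.0009,-0.063,0,0,0]]'
python3 -m pendant '[[0,0,-0.001,0,0,0],[0,0,-0.002,0,0,0],[0,0,-0.003,0,0,0],[0,0,-0.004,0,0,0],[0,0,-0.005,0,0,0],[0,0,-0.006,0,0,0],[0,0,-0.006,0,0,0],[0,0,-0.006,0,0,0]]'
python3 -c "
from bench import ctrl
s=ctrl.get_state();print(s['position'],s['wrist_force'],s['moment'])"
```

```text
clock: 10.0
position: [0.5621, 0.126, 0.2007]
tool_rot: [0.0, 0.992, 0.129, 0.0]
wrist_force: [-0.7, 1.2, -3.8]
width: 0.0096
grasp_force: 40.0
clock: 10.8
position: [0.5618, 0.1259, 0.1942]
tool_rot: [-0.0, 0.992, 0.129, -0.0]
wrist_force: [0.3, 0.3, -4.2]
width: 0.0097
grasp_force: 40.0
[0.56175058 0.12594503 0.19418311] [ 0.25808685  0.29061205 -4.1962447 ] [-0.02515371  0.12093908 -0.02014511]
```

```bash
python3 -m pendant '[[0,0,-0.001,0,0,0],[0,0,-0.002,0,0,0],[0,0,-0.002,0,0,0]]'; python3 -m pendant '[[0,0,-0.001,0,0,0],[0,0,-0.002,0,0,0],[0,0,-0.002,0,0,0]]'
```

```text
clock: 11.1
position: [0.5616, 0.1259, 0.192]
tool_rot: [-0.0, 0.992, 0.129, -0.0]
wrist_force: [-0.5, 0.1, -3.1]
width: 0.0098
grasp_force: 40.0
clock: 11.4
position: [0.5616, 0.1259, 0.19]
tool_rot: [-0.0, 0.992, 0.129, -0.0]
wrist_force: [0.6, -0.8, -2.9]
width: 0.0098
grasp_force: 40.0
```

Already 5 mm below key-top height with no contact, so the notch is over the key. Down in small steps to the rail.

```bash
python3 -m pendant '[[0,0,-0.0005,0,0,0],[0,0,-0.001,0,0,0],[0,0,-0.0015,0,0,0],[0,0,-0.0015,0,0,0]]'; python3 -m pendant '[[0,0,-0.0005,0,0,0],[0,0,-0.001,0,0,0],[0,0,-0.001,0,0,0]]'; python3 - <<'E'
from h import *
c=ctrl.read_camera("wrist"); W=world(c); np.savez("wr3.npz",W=W); save(c,"wr3.png",(170,80,460,290),2.7)
E
```

```text
clock: 11.8
position: [0.5617, 0.1259, 0.1887]
tool_rot: [-0.0, 0.992, 0.129, -0.0]
wrist_force: [-0.7, 0.3, -3.0]
width: 0.0099
grasp_force: 40.0
clock: 12.1
position: [0.5617, 0.1259, 0.1876]
tool_rot: [-0.0, 0.992, 0.129, -0.0]
wrist_force: [-1.2, -0.1, -3.3]
width: 0.0096
grasp_force: 40.0
```

View pics/wr3.png

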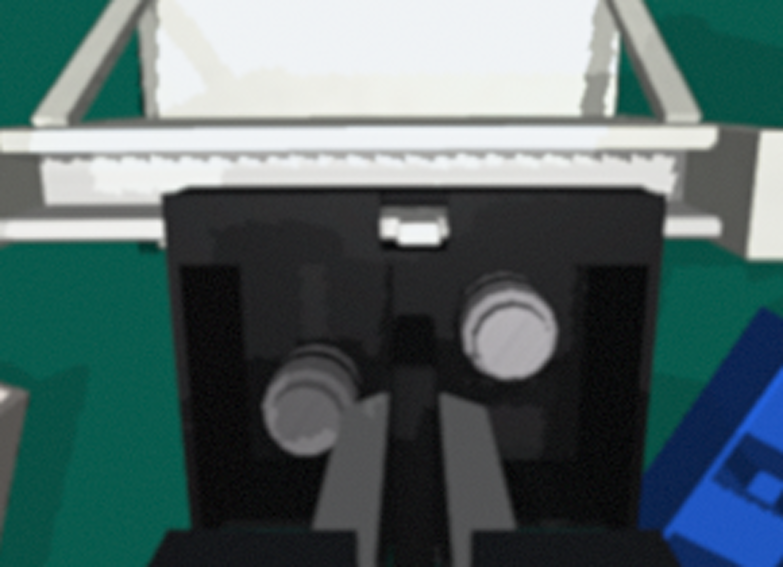

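The picture shows the key standing in the notch at (420,230), about 1.5 mm to the right (−y) of its middle. Both objectives are inside, at (310,410) and (515,335). I centre it and go on down.

```bash
python3 -m pendant '[[0.0002,-0.0007,0,0,0,0],[0.0003,-0.0012,0,0,0,0],[0.0003,-0.0012,0,0,0,0]]'; python3 -m pendant '[[0,0,-0.0004,0,0,0],[0,0,-0.0008,0,0,0],[0,0,-0.0008,0,0,0]]';python3 -m pendant '[[0,0,-0.0004,0,0,0],[0,0,-0.0004,0,0,0]]'
```

```text
clock: 12.45
position: [0.5621, 0.1247, 0.1878]
tool_rot: [0.0, 0.992, 0.128, 0.0]
wrist_force: [0.0, 0.7, -3.3]
width: 0.0095
grasp_force: 40.0
clock: 12.75
position: [0.5622, 0.1247, 0.1875]
tool_rot: [0.0, 0.992, 0.129, 0.0]
wrist_force: [-1.1, -0.0, 0.1]
width: 0.0096
grasp_force: 40.0
clock: 12.95
position: [0.5621, 0.1247, 0.1874]
tool_rot: [0.0, 0.992, 0.129, 0.0]
wrist_force: [-3.7, -0.3, 3.0]
width: 0.0096
grasp_force: 40.0
```

The force rose about 6 N at z = 0.1875, so the bridge sits on the rail with the key in the notch. I ease the load, then soften the grip in stages so the bin settles gently.

```bash
python3 -m pendant '[[0,0,0.0003,0,0,0],[0,0,0.0004,0,0,0]]' - 15; python3 -m pendant '[[0,0,0,0,0,0],[0,0,0,0,0,0],[0,0,0,0,0,0]]' - 6; python3 -m pendant '[[0,0,0,0,0,0],[0,0,0,0,0,0],[0,0,0,0,0,0],[0,0,0,0,0,0],[0,0,0,0,0,0]]' - 3
```

```text
clock: 13.15
position: [0.5622, 0.1247, 0.1874]
tool_rot: [0.0, 0.992, 0.129, 0.0]
wrist_force: [-3.4, -1.0, 2.7]
width: 0.0102
grasp_force: 15.0
clock: 13.45
position: [0.562, 0.1247, 0.1865]
tool_rot: [0.0, 0.992, 0.129, -0.0]
wrist_force: [-0.8, -0.5, -0.0]
width: 0.0099
grasp_force: 6.0
clock: 13.95
position: [0.562, 0.1248, 0.1866]
tool_rot: [-0.0, 0.992, 0.129, -0.0]
wrist_force: [-0.4, -0.0, -3.0]
width: 0.0101
grasp_force: 3.0
```

```bash
python3 -m pendant '[[0,0,0,0,0,0],[0,0,0,0,0,0],[0,0,0,0,0,0],[0,0,0,0,0,0],[0,0,0,0,0,0],[0,0,0,0,0,0]]' 0.036
python3 -m pendant '[[0,0,0.01,0,0,0],[0,0,0.03,0,0,0],[0,0,0.06,0,0,0],[0,0,0.09,0,0,0],[0,0,0.12,0,0,0],[-0.02,0,0.15,0,0,0],[-0.04,0,0.17,0,0,0],[-0.04,0,0.17,0,0,0],[-0.04,0,0.17,0,0,0],[-0.04,0,0.17,0,0,0]]'
python3 - <<'E'
from h import *
c=ctrl.read_camera("wrist"); W=world(c); save(c,"wr4.png",(160,50,480,290),2.4)
a=np.radians(14.85);c0=np.array([.6142,.1546]);R=np.array([[np.cos(a),np.sin(a)],[-np.sin(a),np.cos(a)]])
L=np.dstack([(W[...,:2]-c0)@R.T,W[...,2:]])
x,y,z=np.moveaxis(L,-1,0); dark=c["image"].max(-1)<70
for n,lo,hi in(("bridge",-.016,-.002),("grip",-.09,-.03)):
    m=dark&(x>lo)&(x<hi)&(abs(y+.015)<(.06 if n=="bridge" else .006))&(z>.14)
    if m.sum(): print(n,m.sum(),np.median(L[m],0).round(4), np.percentile(z[m],[5,95]).round(4), np.polyfit(x[m],z[m],1).round(3),np.polyfit(y[m],z[m],1).round(3),np.percentile(x[m],99).round(4))
print(ctrl.get_state()["position"])
E
```

```text
clock: 14.55
position: [0.5621, 0.1248, 0.1871]
tool_rot: [-0.0, 0.992, 0.129, 0.0]
wrist_force: [-0.8, -0.1, -0.2]
width: 0.0361
grasp_force: 0.0
clock: 15.55
position: [0.522, 0.1246, 0.3554]
tool_rot: [-0.0, 0.992, 0.128, -0.001]
wrist_force: [0.7, -0.7, -0.4]
width: 0.0357
grasp_force: 0.0
bridge 25 [-0.006  -0.0623  0.1645] [0.1629 0.1656] [0.118 0.165] [-0.007  0.164] -0.0059
grip 1475 [-0.0739 -0.015   0.4676] [0.1795 0.4704] [-5.938 -0.038] [-3.71   0.313] -0.0323
[0.521912   0.1246025  0.35498986]
```

View pics/wr4.png

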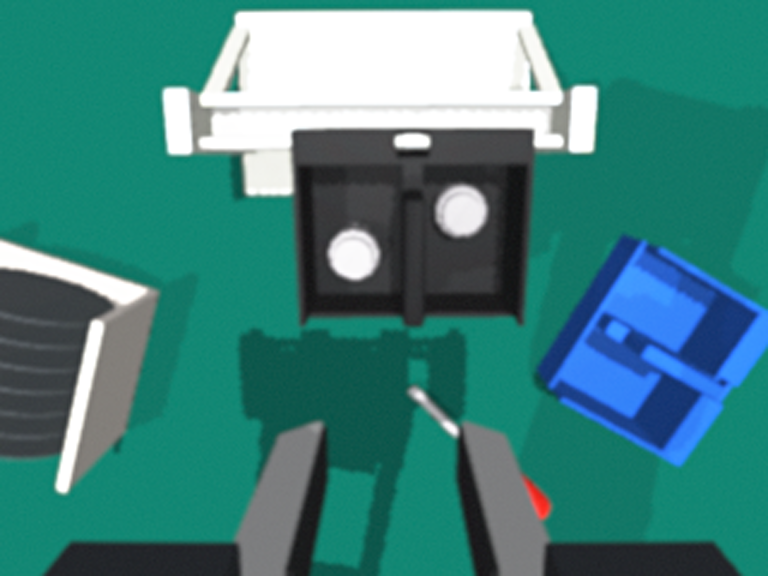

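The bin hangs level on the rail, with the key filling the notch at (412,141). Its bridge top measures 164.5 mm, which is fully home. Both objectives are inside, at (353,254) and (461,210), and the gripper is clear.

```bash
python3 -c "
from bench import ctrl
print(ctrl.close_job())"
```

```text
the job is handed in; nothing more can be done
None
```

The black bin was hung on the top louvre with its notch over the key, fully home and level, with both objectives inside and the gripper clear; I handed the job in at about 16 s, and no verdict was returned.

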